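# Show the relay's plug-in module to the bench reader

### The arm

A 7-joint arm with a two-finger parallel gripper is mounted at the origin on the work surface. World frame = base frame: x ahead of the robot, y to its left, z up, the work surface at z = 0. Lengths are in mm, angles in rad, forces in N, time in s.
With the tool pointing down it reaches from about 425 to 875 mm from the base axis. Payload 9.9 kg.
Tool frame: the origin (TCP) lies midway between the tips of the shut fingers; the grasp point (between the pads) lies 19 mm behind it (manip.grip_depth is the distance from the TCP to the grasp point, in mm); z points along the fingers, y is the line along which they close (so a half turn about z gives the same grasp; the last joint's range is limited). The gripper opens to 85 mm and grips with 20 to 120 N. Pads are 22 mm wide; open, the fingers measure 114 mm over their backs; the gripper's body (76 mm by 85 mm) begins 54 mm behind the grasp point. The pads swing forward as they close: fully open they stand 13 mm farther back than shut.
Start: joints at [-1.396, 0.576, 0.025, 1.437, -0.015, 1.129, -0.057], TCP at [172.739, 652.526, 231.289] pointing down, gripper open.
Joint ranges: [-2.76, 2.76], [-0.34, 2.15], [-1.52, 1.57], [0.19, 2.46], [-1.09, 4.23], [0.17, 1.99], [-2.82, 2.82]. Speed limits (rad/s): [2.22, 2.22, 3.01, 3.01, 3.14, 3.14, 3.14].

### API

Orientations are given as a unit quaternion [x, y, z, w].
In Python, from cell import manip gives the robot as it stands.
- The arm moves only by the tool send_rows, never from a script. Its argument "commands" is a list that holds one entry, the list of rows, each a list of 6 numbers: the shift along the tool's x, y, z in mm, then the turn, a rotation vector about the tool's x, y, z in rad. In form: [[[x, y, z, ax, ay, az], ...]]. A call has 1 to 12 rows; each row is the pose to reach, as a shift and turn from the pose commanded when the call began, along the tool's axes at that moment; what a row does not reach only later rows make up. A row lasts 1/12 s, in which the tool goes at most 41.7 mm and 7.16 degrees, less where a joint would pass 70% of its speed; a pose out of reach is approached as far as the arm can. A call with a gripper value outside its range is refused whole. "grip" is the opening in per cent of the stroke, from 0 (shut) to 100 (fully open), set as the call begins (left out, the last holds). The fingers move at their own pace and stop on an object; "squeeze" is the grip in N (left out, the last holds). Time passes only in rows, so rows that repeat a pose let the fingers close. It gives the time, the measured TCP pose, the force, the opening and the grip force at its end, in the units of the state.
- manip.state(): the state, without advancing time (a new reading comes with each control period).
- manip.grab_frame(name): name is "scene" or "side" or "wrist"; returns a dict with "image" (420x560x3 uint8, red, green, blue), "fx", "fy", "cx", "cy" (pixels), "camera_from_world" (4x4, takes a point from world to camera coordinates). Camera axes: x right, y up, looking along -z (the intrinsics and any distortion apply to the point x, -y, -z); pixel columns grow to the right and rows downward; lengths in mm; the calibration is good to about 2 mm. A picture is of the moment at which its call begins. There is no depth.
- manip.sign_off(): hands the job in; it is judged then, once.
The state is a dict: "time_s": time; "q": joint angles; "joint_velocities": joint speeds; "effort": joint torques, N m; "tool_pos": TCP position; "orientation": TCP orientation; "ft_force": force on the tool from outside, world axes, zero at the start; "ft_torque": the same for the moment, N m; "width": finger opening in mm; "grasp_force": force on a finger pad.
Only numpy, scipy, OpenCV 4.12 (cv2) and the standard library are available. Lean on these libraries where they do the work, as an engineer would, in place of code of your own. Each camera call takes 0.05 s, during which the arm holds its last target. There are 200 camera calls.

### The job

Swing the top flap of the white relay case up until it stands open and leave it so, then draw the tall plug-in module straight up out of its socket, clear of the case. Carry it to the bench reader and hold it upright over the round steel disc, level with the reader's window: first with a broad side squarely facing the window, held still for about two seconds, then turned a quarter turn so that a narrow edge squarely faces the window. Finish like that, with the gripper still holding the module there; leave the low blanking plug in its socket and everything else on the bench where it is.

Things in the scene. Friction and masses are not known exactly. Their poses are not given: they have to be found in the camera images.
- relay_case: Fixed white-painted steel box under a hinged top flap: 120 mm deep (its x), 190 mm wide (its y), 84 mm high, walls 5 mm. Origin at the centre of its underside on the bench; x points from the flap's tab side (nearer the robot) to the hinge side, z up. Inside lies a socket plate with two slots.
- flap (a joint): Flap hinge angle, rad: 0 shut (level on the rim), grows as the free edge goes up and over away from the robot, 1.57 upright, stop at 1.9. Starts shut or ajar by up to 0.2. Stiff hinge (0.18 N m friction), stays where it is left. The flap is a white plate 120 x 194 x 5 mm, 0.15 kg.
- flap_hinge (a point): Point on the flap's hinge line, at the middle of the case's far top edge (case x = +60 mm, z = 84 mm). The hinge line runs along the case's y.
- flap_tab (a point): Grip point on the steel tab that sticks out of the middle of the flap's free edge in its plane: 20 mm wide (case y), 8 mm thick, 40 mm long. Point 27 mm out from the plate, 147 mm from the hinge line, 4 mm above the flap's underside; axes turn with the flap. Free space below. Pinched across its width it can pivot between the fingers as the flap swings, so the gripper may stay pointing down.
- module: Loose black module, 0.11 to 0.22 kg, upright in one slot, axes as the case, underside 6 mm and top 76 mm above the bench, 1.5 mm play. Body 60 (its x) x 14 (y) x 44 mm high, on top a grip 32 x 14 x 26 mm: 70 mm high in all. Origin at centre of underside, z up. Broad sides (pale label) face +-y, narrow edges +-x.
- module_face (a point): Centre of the module's 60 x 14 x 44 mm lower body, 22 mm above its underside. This point is to be level with the window.
- blank: Loose low blanking plug in the other slot: black block 60 x 14 x 28 mm, only 4 mm proud of the socket plate. Leave it alone. Origin at the centre of its underside.
- reader: Fixed grey bench reader on a flat foot. Origin on the bench under the centre of the steel disc; x points from the disc to the window's post (away from the robot), z up. Foot 165 x 100 x 8 mm, from x = -52 to +113 mm. Post 45 x 75 mm, its front face at x = +65 mm, top 165 mm above the bench.
- reader_spot (a point): Centre of the top of the round steel disc (44 mm diameter) on the reader's foot, 10 mm above the bench. The module is held over it.
- reader_window (a point): Centre of the reader's round glass window (34 mm), 60 mm from the disc's centre along the reader's x, 130 mm above the bench; it looks along the reader's -x over the disc.
- resistor: Bystander: finned gold-cased resistor, 72 x 28 x 25 mm, lying beside the reader on its right (-y). Origin under its centre.
- breaker: Bystander: white circuit breaker, 70 x 36 x 80 mm, standing beside the case on its left (+y). Origin under its centre.
- screwdriver: Bystander: screwdriver about 200 mm long lying flat between the case and the reader, pointing roughly along x.
- socket_plate (a point): Midpoint between the two slots on top of the socket plate inside the case, 30 mm above the bench, axes as the case. Slots 63 x 17 mm (long side along x) centred 24 mm to its +y and -y, 24 mm deep, floor 6 mm above the bench. One holds the tall module, the other the low blanking plug; which is which varies.
Not all that is in view belongs to the job. Leave any pink or turquoise look-alike of the relay_case alone.

How it is judged:
By the outcome, as a careful person would: the job done as asked, in the order asked, and still so for the second after the job is handed in, while the arm keeps its last pose, push and grip.
It also fails if it takes over 54 s, if anything falls off the work surface, if the arm or the gripper's body presses on something with over 40 N, if the wrist force passes 120 N, or if a joint passes its speed limit or range.

## Working session

There is one attempt and no reset: what is moved stays moved. The work goes in short steps, Python scripts to look and compute and a tool call to move; the robot and the scene stay as the last step left them, time stands still between calls to the robot, and variables do not carry over. Pictures are saved under pics/ and viewed, at most 10 in all, crops included, and the job is handed in when it is done.

Besides the shell and the picture viewer there is one more tool, called after "Request:" as name(argument=value, ...) on one line, values as JSON. send_rows: Moves the arm, as the interface text tells. Its arguments: {"type":"object","properties":{"commands":{"type":"array","items":{"type":"array","items":{"type":"array","items":{"type":"number"}}}},"grip":{"type":"number"},"squeeze":{"type":"number"}},"required":["commands"]}

```bash
ls; mkdir -p pics; cat > h.py <<'E'
import numpy as np,cv2
from cell import manip
from scipy.spatial.transform import Rotation as R
def grab(n,save=None):
    f=manip.grab_frame(n)
    if save: cv2.imwrite('pics/'+save,f['image'][:,:,::-1])
    return f
def ray(f,u,v):
    M=np.array(f['camera_from_world']);d=np.array([(u-f['cx'])/f['fx'],-(v-f['cy'])/f['fy'],-1])
    return -M[:3,:3].T@M[:3,3],M[:3,:3].T@d
def onz(f,u,v,z):
    o,d=ray(f,u,v);return o+d*(z-o[2])/d[2]
def proj(f,p):
    M=np.array(f['camera_from_world']);c=M[:3,:3]@np.array(p)+M[:3,3]
    return np.array([f['cx']+f['fx']*c[0]/-c[2],f['cy']-f['fy']*c[1]/-c[2]])
def rel(p): # world point -> shift in tool axes from TCP
    s=manip.state();return R.from_quat(s['orientation']).inv().apply(np.array(p)-s['tool_pos'])
E
python3 - <<'E'
from h import *
fs=[grab(n) for n in('scene','side')]
for n,f in zip(('scene','side'),fs):
    cv2.imwrite(f'pics/{n}0.png',f['image'][:,:,::-1]); print({k:np.round(f[k],2).tolist() for k in f if k!='image'})
print(manip.state(),manip.grip_depth)
E
```

```text
pics
{'fx': 470.22, 'fy': 470.22, 'cx': 285.37, 'cy': 204.61, 'camera_from_world': [[0.13, 0.99, -0.01, -88.43], [-0.8, 0.12, 0.59, 320.47], [0.59, -0.07, 0.8, -1447.97], [0.0, 0.0, 0.0, 1.0]]}
{'fx': 462.71, 'fy': 462.71, 'cx': 278.45, 'cy': 214.49, 'camera_from_world': [[0.85, -0.53, 0.01, -406.52], [0.34, 0.56, 0.75, -251.68], [-0.41, -0.63, 0.66, -933.0], [0.0, 0.0, 0.0, 1.0]]}
{'time_s': 0.1, 'q': array([-1.39579108,  0.57649312,  0.02483973,  1.43781666, -0.01501002,
        1.1290111 , -0.05648388]), 'joint_velocities': array([-0.00036981, -0.0022532 ,  0.00055303, -0.00231883,  0.00078271,
        0.00023398,  0.00178854]), 'effort': array([ 5.18407571e-03, -7.67303681e+01,  2.25714549e+00, -2.86604691e+01,
        1.57101906e-02,  8.52592610e-03,  1.19532297e-05]), 'tool_pos': array([172.63108034, 652.12914273, 230.50100313]), 'orientation': array([ 1.29016547e-01,  9.91642140e-01, -7.69077946e-04, -6.62119140e-05]), 'ft_force': array([-0.20161726,  0.42695178, -0.09030458]), 'ft_torque': array([-0.00794558, -0.03094458, -0.03302207]), 'grasp_force': 0.0, 'width': 85.36357730681011} 18.700000000000003
```

View pics/scene0.png

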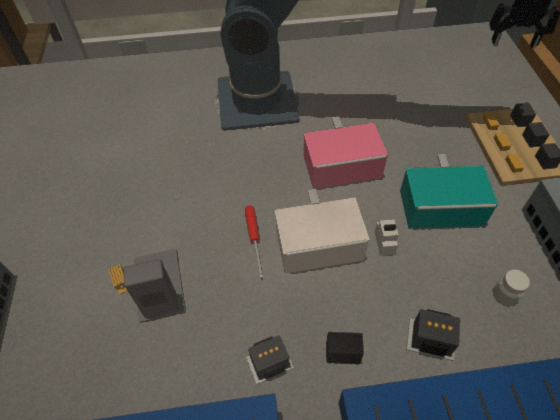

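View pics/side0.png

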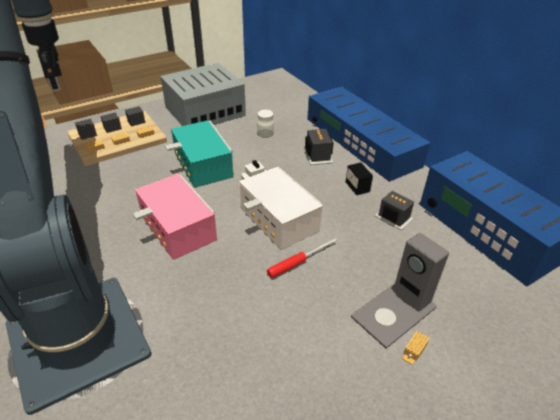

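Scene view: white case at (321,234) with tab (314,196); reader (155,285), screwdriver (253,240), breaker (388,235), resistor (118,278). Candidates for the case: white (321,234), pink (345,155), turquoise (447,196). By the description it is the white one; checking with a close crop.

```bash
python3 - <<'E'
from h import *
a=cv2.imread('pics/scene0.png')[180:280,230:410];b=cv2.imread('pics/side0.png')
A=cv2.resize(a,(720,400),interpolation=cv2.INTER_CUBIC)[:, :520]
c=cv2.resize(b[160:255,235:330],(380,380),interpolation=cv2.INTER_CUBIC)
d=cv2.resize(b[225:365,345:450],(285,380),interpolation=cv2.INTER_CUBIC)
cv2.imwrite('pics/cr1.png',cv2.resize(a,(792,440),interpolation=cv2.INTER_CUBIC))
cv2.imwrite('pics/cr2.png',np.hstack([c,d]))
E
```

```text
(no output)
```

View pics/cr1.png

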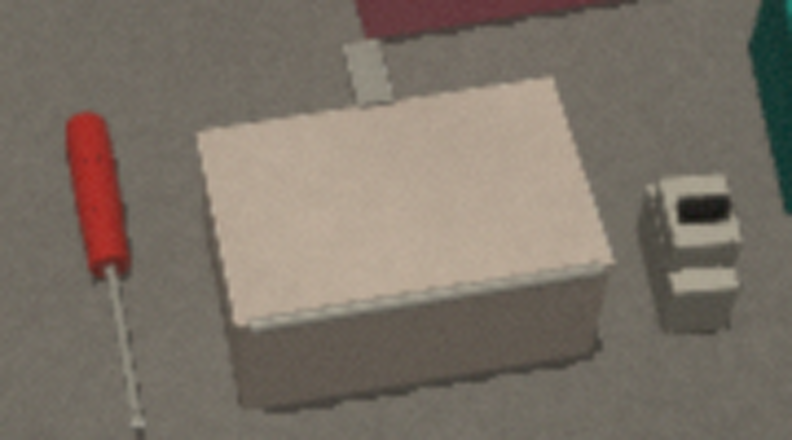

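View pics/cr2.png

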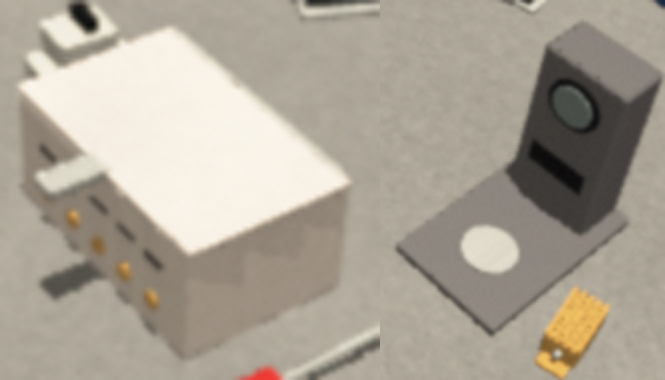

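```bash
cat >> h.py <<'E'
def tri(pairs):
    A=np.zeros((3,3));b=np.zeros(3);L=[]
    for f,u,v in pairs:
        o,d=ray(f,u,v);d=d/np.linalg.norm(d);P=np.eye(3)-np.outer(d,d);A+=P;b+=P@o;L.append((o,P))
    x=np.linalg.solve(A,b);return x,[np.linalg.norm(P@(x-o)) for o,P in L][0]
E
python3 - <<'E'
from h import *
np.set_printoptions(precision=1,suppress=True)
s=grab('scene');d=grab('side')
sc=lambda u,v:(s,u/4.4+230,v/4.4+180)
c2=lambda u,v:(d,u/4+235,v/4+160)
P={}
for n,a,b in [('free-',sc(198,132),c2(190,250)),('free+',sc(555,78),c2(22,87)),('hin+',sc(612,262),c2(170,28)),('hin-',sc(240,327),c2(350,183)),('tabtip-',sc(345,44),c2(40,188))]:
    P[n]=tri([a,b]); print(n,P[n])
p={k:v[0] for k,v in P.items()}
print('w',np.linalg.norm(p['free-']-p['free+']),np.linalg.norm(p['hin-']-p['hin+']),'d',np.linalg.norm(p['free-']-p['hin-']),np.linalg.norm(p['free+']-p['hin+']))
for k in('free-','free+','hin-','hin+'):
    pass
r=lambda u,v,z:onz(d,(u-380)*105/285+345,v*140/380+225,z)
print('disc',r(490,249,10),'foot',r(398,245,8),r(492,332,8),r(627,218,8),'win',r(575,105,130))
for n,z,a in [('hin+',89,sc(612,262)),('hin-',89,sc(240,327)),('base-',0,sc(240,406)),('base+',0,sc(598,352))]: print(n,onz(*a,z))
E
```

```text
free- (array([487.4,  -0.7,  90.6]), np.float64(1.1521865870953751))
free+ (array([479.7, 191.5,  88.2]), np.float64(2.978533238230587))
hin+ (array([595.9, 195.2,  88.3]), np.float64(1.147108794118362))
hin- (array([605.6,   5. ,  86.1]), np.float64(1.8558160011406943))
tabtip- (array([439.7,  87.2,  92.5]), np.float64(1.641757616119411))
w 192.36936160199107 190.54804496047356 d 118.38221333146582 116.24357004783401
disc [ 564.2 -288.8   10. ] foot [ 506.7 -247.6    8. ] [ 516.7 -344.4    8. ] [ 679.1 -322.3    8. ] win [ 628.1 -280.7  130. ]
hin+ [595.4 196.   89. ]
hin- [606.    6.3  89. ]
base- [601.6   5.5   0. ]
base+ [596.7 199.8   0. ]
```

Shut flap on the white case (all corner heights about 88, sizes 192 x 118 as expected), yaw ≈ 0.047. The tab grip point is near (455, 94, 89). Reader disc is at (564, -289), yaw ≈ 0.12. Moving above the tab.

```bash
cat >> h.py <<'E'
def plan(p,ang): # ang: wanted world angle of tool y; prints shift and turn about tool z
    s=manip.state();Rm=R.from_quat(s['orientation'])
    x,y=np.array([-np.cos(ang-np.pi/2),-np.sin(ang-np.pi/2),0]),np.array([np.cos(ang),np.sin(ang),0])
    Rt=R.from_matrix(np.c_[x,y,[0,0,-1]])
    print('t %.2f pos'%s['time_s'],np.round(s['tool_pos'],1),'shift',np.round(rel(p),1),'rotvec',np.round((Rm.inv()*Rt).as_rotvec(),4),'q7 %.2f'%s['q'][6],'F',np.round(s['ft_force'],1),'w %.1f gf %.1f'%(s['width'],s['grasp_force']))
E
python3 -c "
from h import *
plan([452,93.5,170],np.pi/2+.047)"
```

```text
t 0.20 pos [172.6 652.3 230.7] shift [-413.  -468.6   61.3] rotvec [-1.100e-03 -1.000e-04 -3.058e-01] q7 -0.06 F [ 0.1 -0.2 -0.1] w 85.1 gf 0.0
```

Request:
send_rows(commands=[[[-103,-117,15,0,0,-0.076],[-206,-234,31,0,0,-0.153],[-206,-234,31,0,0,-0.153],[-206,-234,31,0,0,-0.153],[-206,-234,31,0,0,-0.153],[-206,-234,31,0,0,-0.153],[-206,-234,31,0,0,-0.153],[-310,-351,46,0,0,-0.229],[-413,-468,61,0,0,-0.306],[-413,-468,61,0,0,-0.306],[-413,-468,61,0,0,-0.306],[-413,-468,61,0,0,-0.306]]], grip=70)

```text
time_s: 1.2
tool_pos: [396.0, 205.7, 182.5]
orientation: [-0.024, 1.0, 0.0, 0.0]
ft_force: [0.8, 0.9, -0.1]
width: 59.7
grasp_force: 0.0
```

```bash
python3 -c "
from h import *
plan([452,93.5,170],np.pi/2+.047)"
```

```text
t 1.20 pos [396.  205.7 182.5] shift [ -50.6 -114.7   12.5] rotvec [0.0003 0.0005 0.0004] q7 1.04 F [ 0.8  0.9 -0.1] w 59.7 gf 0.0
```

Request:
send_rows(commands=[[[-30,-76,8,0,0,0],[-30,-76,8,0,0,0],[-30,-76,8,0,0,0],[-30,-76,8,0,0,0],[-30,-76,8,0,0,0],[-30,-76,8,0,0,0]]])

```text
time_s: 1.7
tool_pos: [428.6, 134.4, 174.5]
orientation: [-0.025, 1.0, 0.0, -0.0]
ft_force: [-0.2, -0.3, 0.1]
width: 59.8
grasp_force: 0.0
```

```bash
python3 -c "
from h import *
grab('wrist','w1.png')
plan([452,93.5,170],np.pi/2+.047)"
```

```text
t 1.75 pos [428.6 134.5 174.6] shift [-21.4 -42.2   4.5] rotvec [ 0.0005 -0.0001  0.0028] q7 1.23 F [-0.8 -0.2 -0.3] w 59.9 gf 0.0
```

View pics/w1.png

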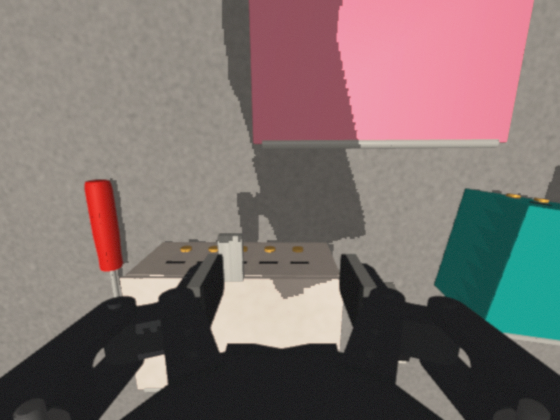

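Wrist view: the white case's tab spans about (219–243, 235–281), and its front edge lies at row 278. Casting onto z = 92.

```bash
python3 -c "
from h import *
f=grab('wrist')
for u,v in [(219,236),(242,236),(220,280),(243,280),(121,278),(342,278)]: print(u,v,np.round(onz(f,u,v,91),1))
plan([452,93.5,170],np.pi/2+.047)"
```

```text
219 236 [441.9  84.   91. ]
242 236 [441.  102.9  91. ]
220 280 [481.6  84.6  91. ]
243 280 [480.7 104.3  91. ]
121 278 [4.838e+02 3.000e-01 9.100e+01]
342 278 [474.7 188.7  91. ]
t 1.80 pos [428.6 134.5 174.6] shift [-21.4 -42.1   4.5] rotvec [ 0.0004 -0.      0.0029] q7 1.23 F [0.5 0.  0. ] w 59.6 gf 0.0
```

The tab measures 40 x 20 mm at x 441–481, y 94, which agrees with the first estimate. Going down onto it.

Request:
send_rows(commands=[[[-11,-21,10,0,0,0],[-21,-42,20,0,0,0],[-21,-42,40,0,0,0],[-21,-42,60,0,0,0],[-21,-42,80,0,0,0],[-21,-42,95,0,0,0],[-21,-42,103.5,0,0,0],[-21,-42,103.5,0,0,0]]])

```text
time_s: 2.47
tool_pos: [451.0, 92.8, 69.7]
orientation: [-0.025, 1.0, -0.0, -0.001]
ft_force: [-0.4, -0.4, 0.3]
width: 59.7
grasp_force: 0.0
```

Request:
send_rows(commands=[[[0,0,0,0,0,0],[0,0,0,0,0,0],[0,0,0,0,0,0],[0,0,0,0,0,0],[0,0,0,0,0,0],[0,0,0,0,0,0],[0,0,0,0,0,0],[0,0,0,0,0,0]]], grip=0, squeeze=30)

```text
time_s: 3.13
tool_pos: [452.4, 92.8, 71.3]
orientation: [-0.024, 1.0, 0.0, 0.001]
ft_force: [0.9, 5.7, 1.3]
width: 19.1
grasp_force: 31.8
```

```bash
python3 -c "
from h import *
plan([451.5,93.7,71],np.pi/2+.047)
r=150.5;h=np.array([601.5,100.5])
s=manip.state();R0=R.from_quat(s['orientation'])
x0=-150.3;z0=s['tool_pos'][2]+18.7-84
a0=np.arctan2(z0,-x0);r=np.hypot(x0,z0);print(a0,r)
for a in np.linspace(a0,1.68,25): print(np.round([r*(np.cos(a)-np.cos(a0)),0,-r*(np.sin(a)-np.sin(a0)),a],1),end=' ')
"
```

```text
t 3.13 pos [452.4  92.8  71.3] shift [0.9 0.9 0.3] rotvec [0.0008 0.0011 0.0008] q7 1.35 F [0.9 5.7 1.3] w 19.1 gf 31.8
0.039676007152392535 150.41837768756113
[ 0.  0. -0.  0.] [ -0.8   0.  -10.3   0.1] [ -2.2   0.  -20.4   0.2] [ -4.4   0.  -30.5   0.2] [ -7.2   0.  -40.4   0.3] [-10.7   0.  -50.    0.4] [-14.8   0.  -59.4   0.4] [-19.6   0.  -68.5   0.5] [-25.    0.  -77.3   0.6] [-31.    0.  -85.6   0.7] [-37.5   0.  -93.6   0.7] [ -44.6    0.  -101.     0.8] [ -52.1    0.  -108.     0.9] [ -60.2    0.  -114.4    0.9] [ -68.6    0.  -120.3    1. ] [ -77.4    0.  -125.6    1.1] [ -86.6    0.  -130.3    1.1] [ -96.     0.  -134.3    1.2] [-105.7    0.  -137.7    1.3] [-115.6    0.  -140.4    1.3] [-125.7    0.  -142.4    1.4] [-135.9    0.  -143.8    1.5] [-146.2    0.  -144.4    1.5] [-156.4    0.  -144.3    1.6] [-166.7    0.  -143.6    1.7]
```

Gripped (19 mm). Swinging the flap up in three calls.

Request:
send_rows(commands=[[[-0.3,0,-5,0,0,0],[-0.8,0,-10.3,0,0,0],[-2.2,0,-20.4,0,0,0],[-4.4,0,-30.5,0,0,0],[-7.2,0,-40.4,0,0,0],[-10.7,0,-50,0,0,0],[-14.8,0,-59.4,0,0,0],[-19.6,0,-68.5,0,0,0],[-25,0,-77.3,0,0,0],[-31,0,-85.6,0,0,0],[-37.5,0,-93.6,0,0,0],[-44.6,0,-101,0,0,0]]])

```text
time_s: 4.13
tool_pos: [495.7, 94.8, 172.0]
orientation: [-0.024, 1.0, 0.0, -0.001]
ft_force: [0.2, 4.9, -5.6]
width: 19.2
grasp_force: 31.0
```

Request:
send_rows(commands=[[[-7.5,0,-7,0,0,0],[-15.6,0,-13.4,0,0,0],[-24,0,-19.3,0,0,0],[-32.8,0,-24.6,0,0,0],[-42,0,-29.3,0,0,0],[-51.4,0,-33.3,0,0,0],[-61.1,0,-36.7,0,0,0],[-71,0,-39.4,0,0,0],[-81.1,0,-41.4,0,0,0],[-81.1,0,-41.4,0,0,0],[-81.1,0,-41.4,0,0,0]]])

```text
time_s: 5.05
tool_pos: [577.4, 98.4, 213.2]
orientation: [-0.024, 1.0, 0.0, -0.0]
ft_force: [0.4, 4.4, -0.2]
width: 19.5
grasp_force: 32.4
```

```bash
python3 -c "
from h import *
plan([618.1,107.6,215],np.pi/2+.047)"
```

```text
t 5.05 pos [577.4  98.4 213.2] shift [-41.1   7.3  -1.8] rotvec [ 0.0005 -0.0003  0.0002] q7 1.40 F [ 0.4  4.4 -0.2] w 19.5 gf 32.4
```

Request:
send_rows(commands=[[[-10,0,-1.4,0,0,0],[-20.5,0,-2,0,0,0],[-30.7,0,-1.9,0,0,0],[-40,0,-1.2,0,0,0],[-40,0,-1.2,0,0,0],[-40,0,-1.2,0,0,0],[-40,0,-1.2,0,0,0]]])

```text
time_s: 5.63
tool_pos: [617.1, 100.2, 214.4]
orientation: [-0.024, 1.0, 0.0, 0.0]
ft_force: [0.2, 4.8, -1.6]
width: 19.3
grasp_force: 33.3
```

Request:
send_rows(commands=[[[0,0,0,0,0,0],[0,0,0,0,0,0],[0,0,0,0,0,0],[0,0,0,0,0,0],[0,0,-10,0,0,0],[0,0,-30,0,0,0],[0,0,-60,0,0,0],[0,0,-60,0,0,0]]], grip=70)

```text
time_s: 6.3
tool_pos: [619.8, 99.9, 280.8]
orientation: [-0.023, 1.0, 0.001, 0.004]
ft_force: [0.6, 0.2, 1.6]
width: 59.6
grasp_force: 0.0
```

Request:
send_rows(commands=[[[30,0,0,0,0,0],[60,0,0,0,0,0],[90,0,0,0,0,0],[120,0,0,0,0,0],[150,0,0,0,0,0],[150,0,0,0,0,0],[150,0,0,0,0,0],[150,0,0,0,0,0]]])

```text
time_s: 6.97
tool_pos: [468.6, 92.9, 275.5]
orientation: [-0.024, 1.0, 0.0, 0.001]
ft_force: [0.5, -0.6, 0.0]
width: 59.6
grasp_force: 0.0
```

```bash
python3 -c "
from h import *
grab('wrist','w2.png');grab('side','s2.png');a=grab('scene')['image'][160:300,220:420,::-1]
w=cv2.imread('pics/w2.png');s=cv2.imread('pics/s2.png')[100:310,180:460]
cv2.imwrite('pics/c2.png',np.vstack([cv2.resize(w,(560,420))[200:],cv2.resize(s,(560,380))[:,:]])[:600])
plan([542,98,200],np.pi/2+.047)"
```

```text
t 7.12 pos [468.7  92.8 274.6] shift [-73.4   1.8  74.7] rotvec [-0.0001  0.0005 -0.0002] q7 1.34 F [-0.6  0.   0. ] w 60.0 gf 0.0
```

View pics/c2.png

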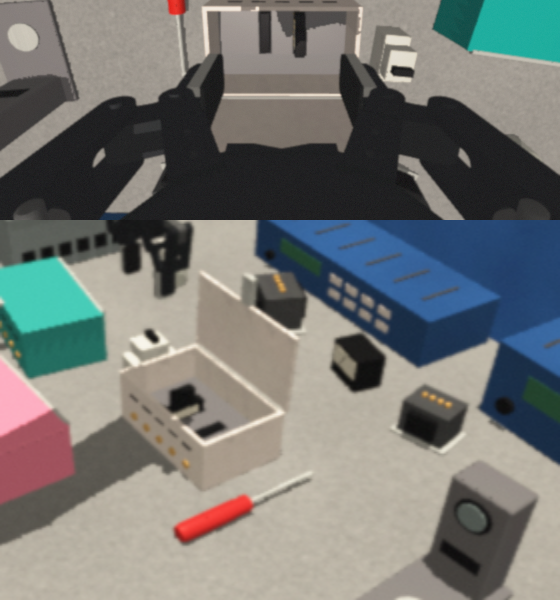

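Flap stands open. The tall module is the right-hand (+y) one at wrist (300, 235), and the blank is at (265, 230). Measuring the module's top.

```bash
python3 -c "
from h import *
f=grab('wrist');g=f['image'].max(2)[205:285,225:345]
cv2.imwrite('pics/w3.png',cv2.resize(f['image'][200:290,225:345,::-1],(800,600),interpolation=cv2.INTER_CUBIC))
m=(g<75).astype(np.uint8)
n,l,st,c=cv2.connectedComponentsWithStats(m)
for s in st[1:]:
  if s[4]>30: print(s[:4]+[225,205,0,0],s[4])
for p in [(541,122,76),(525,115,76),(557,115,76),(525,129,76),(557,129,76),(541,122,50),(543,74,34)]: print(p,np.round(proj(f,p),1))
"
```

```text
[259 212  12  41] 452
[292 212  15  46] 552
[339 254   6  31] 152
(541, 122, 76) [301.7 253.3]
(525, 115, 76) [296.9 241.1]
(557, 115, 76) [295.4 264.8]
(525, 129, 76) [308.1 241.6]
(557, 129, 76) [306.4 265.2]
(541, 122, 50) [300.4 245.9]
(543, 74, 34) [265.3 241.6]
```

View pics/w3.png

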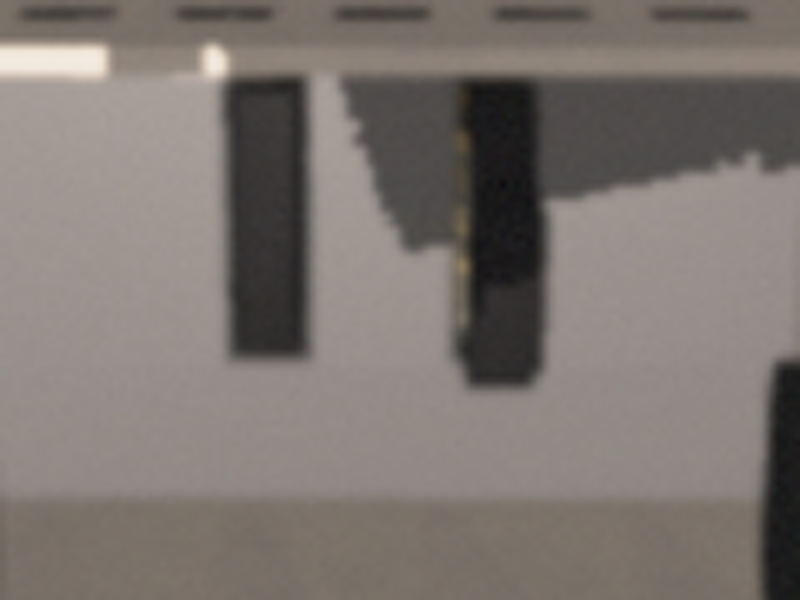

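```bash
python3 -c "
from h import *
f=grab('wrist')
P=lambda u,v,z:print(u,v,z,np.round(onz(f,u/6.667+225,v/6.667+200,z),1))
P(231,355,34);P(305,355,34)
for z in(50,76): P(468,383,z);P(541,383,z)
P(485,285,76);P(538,280,76);P(545,200,76)
P(0,498,30);P(0,362,30)
P(0,45,84);P(0,75,84)
for p in [(482,98,84),(487,98,84),(600,98,84),(572,122,50),(557,122,50),(541,122,76),(573,74,34)]: print(p,np.round((proj(f,p)-[225,200])*6.667))
"
```

```text
231 355 34 [560.4  66.5  34. ]
305 355 34 [559.7  82.2  34. ]
468 383 50 [557.7 116.   50. ]
541 383 50 [557.  130.9  50. ]
468 383 76 [546.6 114.1  76. ]
541 383 76 [546.  127.9  76. ]
485 285 76 [526.8 116.1  76. ]
538 280 76 [525.3 125.9  76. ]
545 200 76 [509.6 126.2  76. ]
0 498 30 [597.9  16.7  30. ]
0 362 30 [565.9  16.9  30. ]
0 45 84 [482.9  27.3  84. ]
0 75 84 [488.3  27.2  84. ]
(482, 98, 84) [401.  58.]
(487, 98, 84) [399.  85.]
(600, 98, 84) [370. 653.]
(572, 122, 50) [493. 449.]
(557, 122, 50) [498. 381.]
(541, 122, 76) [512. 357.]
(573, 74, 34) [264. 411.]
```

Socket is offset towards the robot: blank centre (530, 74), module centre ≈ (529, 122), 48 mm apart as required. Going over it, then down.

```bash
python3 -c "
from h import *
plan([529,122,44],np.pi/2+.047)"
```

```text
t 7.22 pos [468.3  92.8 274.4] shift [-62.   26.4 230.4] rotvec [-0.0002 -0.0002 -0.0001] q7 1.34 F [ 0.9  0.6 -0.4] w 59.6 gf 0.0
```

Request:
send_rows(commands=[[[-20,9,30,0,0,0],[-40,18,60,0,0,0],[-62,26.4,90,0,0,0],[-62,26.4,120,0,0,0],[-62,26.4,150,0,0,0],[-62,26.4,160,0,0,0],[-62,26.4,160,0,0,0],[-62,26.4,160,0,0,0],[-62,26.4,160,0,0,0]]], grip=55)

```text
time_s: 7.97
tool_pos: [529.4, 122.3, 116.2]
orientation: [-0.023, 1.0, 0.0, 0.001]
ft_force: [0.2, 0.4, 0.1]
width: 46.8
grasp_force: 0.0
```

```bash
python3 -c "
from h import *
f=grab('side');a=cv2.resize(f['image'][140:260,200:340,::-1],(560,480),interpolation=cv2.INTER_CUBIC)
w=grab('wrist')['image'][150:,:,::-1]
cv2.imwrite('pics/c4.png',np.vstack([a[:330],w])[:600])
plan([529,122,44],np.pi/2+.047)"
```

```text
t 8.07 pos [529.4 122.3 116.4] shift [ 0.6 -0.4 72.4] rotvec [0.0007 0.003  0.    ] q7 1.33 F [-0.   0.3 -0.1] w 47.1 gf 0.0
```

View pics/c4.png

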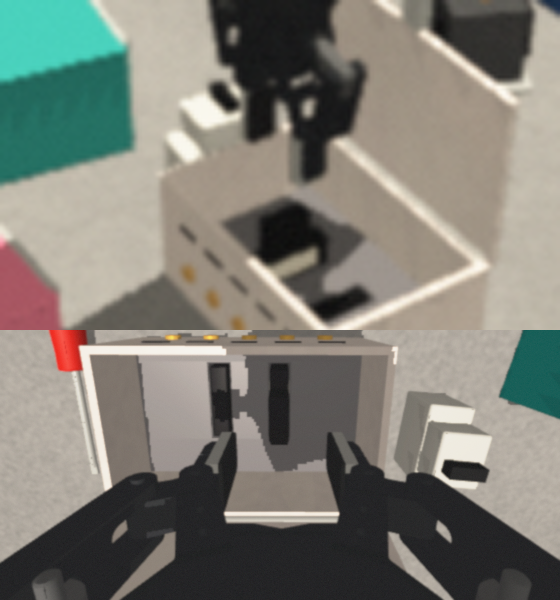

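Module sits centred between the fingers at wrist (279, ~225). Quick depth-direction check, then down.

```bash
python3 -c "
from h import *
f=grab('wrist');cv2.imwrite('pics/w5.png',cv2.resize(f['image'][170:280,200:340,::-1],(700,550),interpolation=cv2.INTER_CUBIC))
for p in [(513,122,76),(545,122,76),(499,122,50),(559,122,50),(530,115,76),(530,129,76)]: print(p,np.round((proj(f,p)-[200,170])*5))"
```

```text
(513, 122, 76) [411. 239.]
(545, 122, 76) [400. 465.]
(499, 122, 50) [414.  98.]
(559, 122, 50) [396. 478.]
(530, 115, 76) [352. 360.]
(530, 129, 76) [457. 364.]
```

View pics/w5.png

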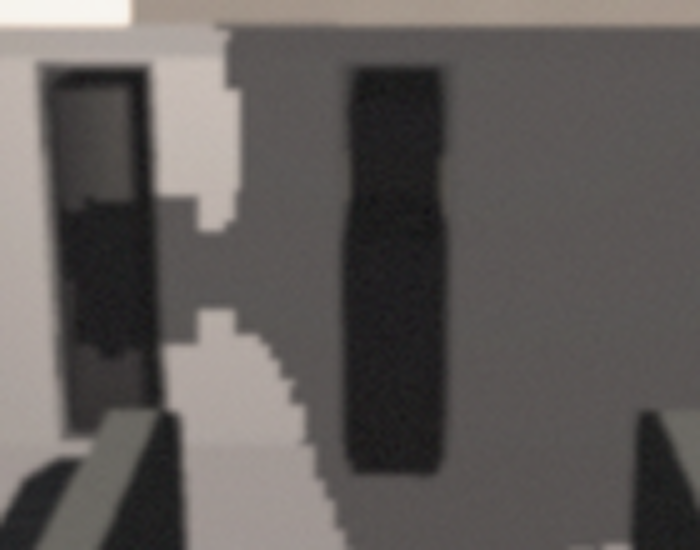

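Consistent with x = 529, with y about 1 mm less. Descending.

Request:
send_rows(commands=[[[0.5,-1.4,10,0,0,0],[0.5,-1.4,22,0,0,0],[0.5,-1.4,34,0,0,0],[0.5,-1.4,46,0,0,0],[0.5,-1.4,56,0,0,0],[0.5,-1.4,66,0,0,0],[0.5,-1.4,72,0,0,0],[0.5,-1.4,72,0,0,0],[0.5,-1.4,72,0,0,0]]])

```text
time_s: 8.87
tool_pos: [527.8, 120.6, 42.4]
orientation: [-0.024, 1.0, -0.0, -0.0]
ft_force: [-1.1, -0.2, 1.0]
width: 47.1
grasp_force: 0.0
```

Request:
send_rows(commands=[[[0,0,0,0,0,0],[0,0,0,0,0,0],[0,0,0,0,0,0],[0,0,0,0,0,0],[0,0,0,0,0,0],[0,0,0,0,0,0],[0,0,0,0,0,0],[0,0,0,0,0,0]]], grip=0, squeeze=50)

```text
time_s: 9.53
tool_pos: [528.3, 120.8, 43.2]
orientation: [-0.024, 1.0, 0.0, 0.001]
ft_force: [-0.4, -0.3, 5.9]
width: 13.5
grasp_force: 49.6
```

Request:
send_rows(commands=[[[0,0,-2,0,0,0],[0,0,-5,0,0,0],[0,0,-9,0,0,0],[0,0,-14,0,0,0],[0,0,-20,0,0,0],[0,0,-26,0,0,0],[0,0,-32,0,0,0],[0,0,-38,0,0,0],[0,0,-46,0,0,0],[0,0,-54,0,0,0],[0,0,-62,0,0,0],[0,0,-70,0,0,0]]])

```text
time_s: 10.53
tool_pos: [527.9, 120.7, 113.5]
orientation: [-0.024, 1.0, 0.0, 0.0]
ft_force: [-0.2, 0.9, -2.7]
width: 13.2
grasp_force: 48.6
```

Request:
send_rows(commands=[[[0,0,-10,0,0,0],[0,0,-20,0,0,0],[0,0,-30,0,0,0],[0,0,-40,0,0,0],[0,0,-48,0,0,0],[0,0,-50,0,0,0],[0,0,-50,0,0,0],[0,0,-50,0,0,0]]])

```text
time_s: 11.2
tool_pos: [527.7, 120.7, 162.4]
orientation: [-0.024, 1.0, -0.0, -0.0]
ft_force: [0.6, 0.4, -1.4]
width: 13.4
grasp_force: 48.7
```

```bash
python3 -c "
from h import *
f=grab('side');a=cv2.resize(f['image'][120:270,180:360,::-1],(720,600),interpolation=cv2.INTER_CUBIC)
cv2.imwrite('pics/c6.png',a)
plan([564,-289,145.2],.12)"
```

```text
t 11.25 pos [527.6 120.6 162.2] shift [ -17.  -410.9   17.1] rotvec [-7.0000e-04 -4.0000e-04  1.4981e+00] q7 1.33 F [-0.3 -0.3 -2.9] w 13.4 gf 48.7
```

View pics/c6.png

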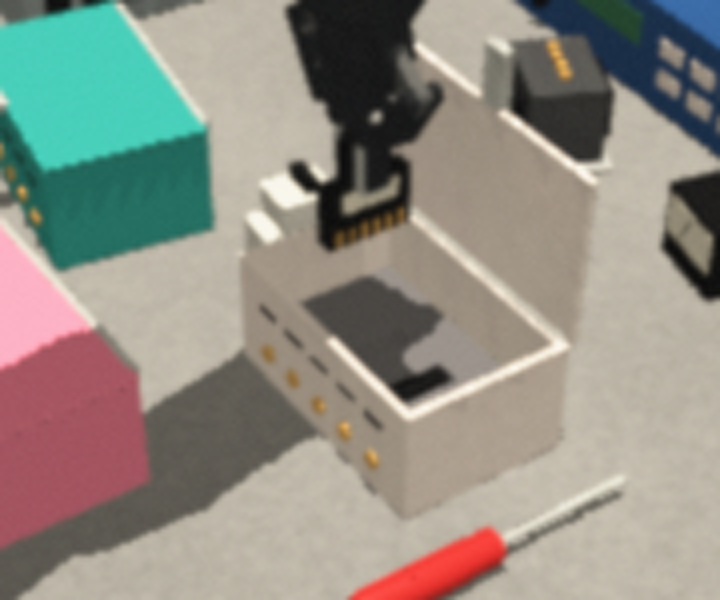

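Module is clear and upright (bottom ≈ 125), the blank is still in its slot and the flap is still open. Carrying it to the reader.

Request:
send_rows(commands=[[[0,-6,0,0,0,0],[0,-18,0,0,0,0],[0,-36,0,0,0,0],[0,-56,0,0,0,0.06],[0,-76,0,0,0,0.12],[0,-96,0,0,0,0.2],[0,-116,0,0,0,0.28],[0,-136,0,0,0,0.36],[0,-156,0,0,0,0.44],[0,-176,0,0,0,0.52],[0,-194,0,0,0,0.58],[0,-204,0,0,0,0.6]]])

```text
time_s: 12.25
tool_pos: [537.1, -87.1, 162.7]
orientation: [0.277, 0.961, -0.001, 0.0]
ft_force: [-0.4, -0.4, -0.6]
width: 13.4
grasp_force: 48.7
```

```bash
python3 -c "
from h import *
plan([564,-289,145.2],.12)"
```

```text
t 12.25 pos [537.1 -87.1 162.7] shift [-130.3 -156.5   17.7] rotvec [-8.000e-04  1.300e-03  8.889e-01] q7 1.23 F [-0.4 -0.4 -0.6] w 13.4 gf 48.7
```

Request:
send_rows(commands=[[[-6,-8,0,0,0,0.05],[-18,-21,0,0,0,0.13],[-32,-38,0,0,0,0.22],[-46,-55,0,0,0,0.31],[-60,-72,0,0,0,0.4],[-74,-89,0,0,0,0.49],[-88,-106,0,0,0,0.58],[-102,-123,0,0,0,0.67],[-115,-138,0,0,0,0.76],[-125,-150,5,0,0,0.84],[-130,-156,10,0,0,0.889],[-130,-156,14,0,0,0.889]]])

```text
time_s: 13.25
tool_pos: [566.0, -286.1, 148.0]
orientation: [0.662, 0.749, -0.001, 0.0]
ft_force: [-0.7, 0.0, -1.3]
width: 13.2
grasp_force: 48.7
```

Request:
send_rows(commands=[[[0,0,3,0,0,0],[0,0,3,0,0,0],[0,0,3,0,0,0]]])

```text
time_s: 13.5
tool_pos: [566.4, -282.8, 145.4]
orientation: [0.659, 0.752, 0.0, -0.0]
ft_force: [0.0, -0.4, -1.1]
width: 13.3
grasp_force: 48.7
```

```bash
python3 -c "
from h import *
plan([564,-289,145.2],.12)
f=grab('side');a=f['image'][190:380,320:470,::-1]
w=grab('wrist')['image'][:,:,::-1]
cv2.imwrite('pics/c7.png',np.hstack([cv2.resize(a,(420,532),interpolation=cv2.INTER_CUBIC),np.pad(cv2.resize(w,(373,280)),((0,252),(0,0),(0,0)))]))
cv2.imwrite('pics/w7.png',w);cv2.imwrite('pics/s7.png',f['image'][:,:,::-1])"
```

```text
t 13.50 pos [ 566.4 -282.8  145.4] shift [-5.8 -3.2  0.2] rotvec [-0.0003 -0.0011  0.0113] q7 0.83 F [ 0.  -0.4 -1.1] w 13.3 gf 48.7
```

View pics/c7.png

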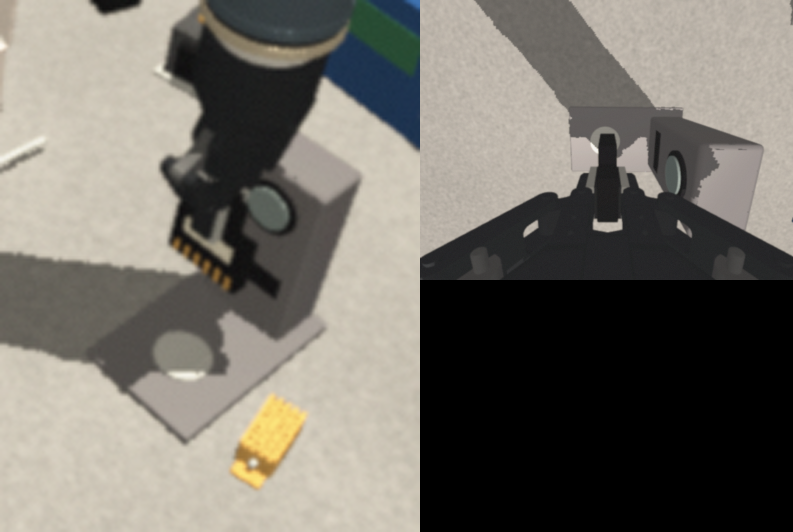

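Broad side faces the window, over the disc; the picture allowance is now used (I have gone one over it), so the rest is numeric. Refining the reader's yaw and disc centre from the first side image.

```bash
python3 -c "
from h import *
f=grab('side');g=cv2.imread('pics/side0.png');gr=cv2.cvtColor(g,cv2.COLOR_BGR2GRAY)
L=cv2.createLineSegmentDetector().detect(gr)[0][:,0]
for a,b,c,d in L:
  if 345<a<445 and 345<c<445 and 280<b<355 and 280<d<355 and np.hypot(a-c,b-d)>18:
    p,q=onz(f,a,b,8),onz(f,c,d,8);v=q-p;an=np.arctan2(v[1],v[0])
    print(np.round([a,b,c,d]),np.round(p[:2],1),np.round(q[:2],1),'len %.0f yaw %.3f'%(np.hypot(*v[:2]),(an+np.pi/4)%(np.pi/2)-np.pi/4))
def ell(x0,x1,y0,y1,z,lo,inv=0):
  m=gr[y0:y1,x0:x1].astype(np.uint8); _,t=cv2.threshold(cv2.resize(m,None,fx=8,fy=8,interpolation=3),0,255,cv2.THRESH_OTSU)
  cs,_=cv2.findContours(t,cv2.RETR_LIST,cv2.CHAIN_APPROX_NONE)
  c=max((c for c in cs if 300<cv2.contourArea(c)<.6*t.size),key=cv2.contourArea);e=cv2.fitEllipse(c);u,v=(np.array(e[0])+.5)/8-.5+[x0,y0];print('ell',u,v,np.array(e[1])/8,np.round(onz(f,u,v,z),1))
ell(370,400,305,328,10,0)
ell(407,427,254,274,130,0)
"
```

```text
[349. 314. 394. 283.] [ 504.1 -243.3] [ 646.  -227.6] len 143 yaw 0.111
[385. 349. 350. 317.] [ 512.2 -345.5] [ 500.4 -250.1] len 96 yaw 0.124
[417. 312. 389. 289.] [ 632.1 -313.1] [ 623.  -236.4] len 77 yaw 0.118
[436. 308. 386. 349.] [ 675.4 -327.2] [ 514.7 -346.6] len 162 yaw 0.120
[353. 316. 386. 345.] [ 508.5 -250. ] [ 519.1 -340.6] len 91 yaw 0.116
[417. 296. 400. 283.] [ 661.9 -281.2] [ 656.8 -233.9] len 48 yaw 0.107
[388. 344. 418. 319.] [ 524.6 -339.6] [ 621.6 -327.6] len 98 yaw 0.123
ell 384.89094829559326 316.2772607803345 [16.60649681 21.53899765] [ 563.8 -287.2   10. ]
ell 415.54526805877686 263.88234519958496 [11.98042488 17.0617981 ] [ 625.5 -279.7  130. ]
```

```bash
python3 -c "
from h import *
plan([564,-288,145.2],.118)"
```

```text
t 13.65 pos [ 566.5 -283.5  146. ] shift [-4.1 -3.1  0.8] rotvec [ 0.0006 -0.0001  0.0123] q7 0.83 F [-0.7 -0.1 -2. ] w 13.2 gf 48.7
```

Request:
send_rows(commands=[[[-2,-1.5,0.5,0,0,0.012],[-4,-3,0.8,0,0,0.012],[-4,-3,0.8,0,0,0.012],[-4,-3,0.8,0,0,0.012],[-4,-3,0.8,0,0,0.012],[-4,-3,0.8,0,0,0.012]]])

```text
time_s: 14.15
tool_pos: [563.9, -288.4, 144.8]
orientation: [0.665, 0.747, 0.0, -0.0]
ft_force: [0.6, -0.0, -1.7]
width: 13.4
grasp_force: 48.7
```

```bash
python3 -c "
from h import *
plan([564,-288,145.2],.118)
f=grab('side')
# gold contacts row on the module's lower edge gives its direction
h=cv2.cvtColor(f['image'],cv2.COLOR_RGB2HSV)[240:310,370:420]
m=((h[...,0]>8)&(h[...,0]<28)&(h[...,1]>130)&(h[...,2]>120)).astype(np.uint8)
v,u=np.nonzero(m);print(len(u),u.min()+370,u.max()+370)
l=cv2.fitLine(np.c_[u,v].astype(np.float32),cv2.DIST_HUBER,0,.01,.01).ravel();x,y=l[2]+370,l[3]+240
p,q=onz(f,x-10*l[0],y-10*l[1],114),onz(f,x+10*l[0],y+10*l[1],114);d=q-p;print(p,q,'angle',np.arctan2(d[1],d[0]))
"
```

```text
t 14.15 pos [ 563.9 -288.4  144.8] shift [ 0.4  0.2 -0.4] rotvec [ 0.0001 -0.0001 -0.0009] q7 0.83 F [ 0.6 -0.  -1.7] w 13.4 gf 48.7
14 387 402
[ 555.77248388 -273.94223019  114.        ] [ 560.46848172 -313.11565233  114.        ] angle -1.4514885177028107
```

Module direction −1.4515 against the ideal −1.453: square. Holding about 2.5 s, then the quarter turn.

Request:
send_rows(commands=[[[0,0,0,0,0,0],[0,0,0,0,0,0],[0,0,0,0,0,0],[0,0,0,0,0,0],[0,0,0,0,0,0],[0,0,0,0,0,0],[0,0,0,0,0,0],[0,0,0,0,0,0],[0,0,0,0,0,0],[0,0,0,0,0,0],[0,0,0,0,0,0],[0,0,0,0,0,0]]])

```text
time_s: 15.2
tool_pos: [563.8, -288.5, 144.8]
orientation: [0.665, 0.747, -0.0, 0.0]
ft_force: [0.6, -1.2, -2.4]
width: 13.6
grasp_force: 48.7
```

Request:
send_rows(commands=[[[0,0,0,0,0,0],[0,0,0,0,0,0],[0,0,0,0,0,0],[0,0,0,0,0,0],[0,0,0,0,0,0],[0,0,0,0,0,0],[0,0,0,0,0,0],[0,0,0,0,0,0],[0,0,0,0,0,0],[0,0,0,0,0,0],[0,0,0,0,0,0],[0,0,0,0,0,0]]])

```text
time_s: 16.2
tool_pos: [563.8, -288.4, 144.8]
orientation: [0.665, 0.747, 0.0, 0.0]
ft_force: [0.1, 0.3, -2.1]
width: 13.3
grasp_force: 48.7
```

Request:
send_rows(commands=[[[0,0,0,0,0,0],[0,0,0,0,0,0],[0,0,0,0,0,0],[0,0,0,0,0,0],[0,0,0,0,0,0],[0,0,0,0,0,0],[0,0,0,0,0,0],[0,0,0,0,0,0]]])

```text
time_s: 16.87
tool_pos: [563.8, -288.5, 144.8]
orientation: [0.665, 0.747, -0.0, 0.0]
ft_force: [1.0, 0.0, -1.9]
width: 13.5
grasp_force: 48.7
```

Request:
send_rows(commands=[[[0,0,0,0,0,0.03],[0,0,0,0,0,0.09],[0,0,0,0,0,0.16],[0,0,0,0,0,0.23],[0,0,0,0,0,0.3],[0,0,0,0,0,0.37],[0,0,0,0,0,0.44],[0,0,0,0,0,0.51],[0,0,0,0,0,0.58],[0,0,0,0,0,0.65],[0,0,0,0,0,0.72],[0,0,0,0,0,0.785]]])

```text
time_s: 17.87
tool_pos: [563.9, -288.3, 144.8]
orientation: [0.901, 0.434, 0.0, 0.0]
ft_force: [-1.0, -0.3, -1.9]
width: 13.1
grasp_force: 48.7
```

Request:
send_rows(commands=[[[0,0,0,0,0,0.07],[0,0,0,0,0,0.14],[0,0,0,0,0,0.21],[0,0,0,0,0,0.28],[0,0,0,0,0,0.35],[0,0,0,0,0,0.42],[0,0,0,0,0,0.49],[0,0,0,0,0,0.56],[0,0,0,0,0,0.63],[0,0,0,0,0,0.7],[0,0,0,0,0,0.76],[0,0,0,0,0,0.786]]])

```text
time_s: 18.87
tool_pos: [564.0, -288.2, 144.7]
orientation: [0.998, 0.056, 0.0, -0.0]
ft_force: [-0.0, -0.5, -1.7]
width: 13.5
grasp_force: 48.7
```

Request:
send_rows(commands=[[[0,0,0,0,0,0],[0,0,0,0,0,0],[0,0,0,0,0,0],[0,0,0,0,0,0]]])

```text
time_s: 19.2
tool_pos: [563.8, -288.5, 144.9]
orientation: [0.998, 0.059, 0.0, -0.0]
ft_force: [-0.5, 0.3, -1.8]
width: 13.3
grasp_force: 48.7
```

```bash
python3 -c "
from h import *
plan([564,-288,145.2],.118-np.pi/2)"
```

```text
t 19.20 pos [ 563.8 -288.5  144.9] shift [ 0.2 -0.5 -0.3] rotvec [-0.     -0.0002 -0.0004] q7 -0.41 F [-0.5  0.3 -1.8] w 13.3 gf 48.7
```

Request:
send_rows(commands=[[[0,0,0,0,0,0],[0,0,0,0,0,0],[0,0,0,0,0,0],[0,0,0,0,0,0],[0,0,0,0,0,0],[0,0,0,0,0,0],[0,0,0,0,0,0],[0,0,0,0,0,0],[0,0,0,0,0,0],[0,0,0,0,0,0],[0,0,0,0,0,0],[0,0,0,0,0,0]]])

```text
time_s: 20.2
tool_pos: [563.8, -288.5, 144.8]
orientation: [0.998, 0.058, -0.0, 0.0]
ft_force: [-0.3, -0.1, -1.3]
width: 13.3
grasp_force: 48.7
```

```bash
python3 -c "
from h import *
print(manip.sign_off())"
```

```text
the job is handed in; nothing more can be done
None
```

Handed in at about 20 s: flap left open, module pulled, broad side held square to the window about 2.7 s, then turned and still held narrow edge on; the last picture of the case was before the carry, the final turn was checked from arm readings only, and I viewed 11 pictures against the limit of 10.

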